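# Pull the bench dog, slide the board out to its cut line and hold it for sawing

## Robot

A 6-joint arm with a two-finger parallel gripper is mounted at the origin on the work surface. World frame = base frame: x ahead of the robot, y to its left, z up, the work surface at z = 0. Lengths are in m, angles in rad, forces in N, time in s.
With the tool pointing down it reaches from about 0.35 to 0.975 m from the base axis. Payload 4.9 kg.
Tool frame: the origin (TCP) lies on the centre line of the jaws, within the pads' length; the fingertips stand 14 mm ahead of it and the grasp point (between the pads) lies 5 mm behind it; x points along the fingers, z is the direction in which the jaws open and shut, and the axes are right-handed (so a half turn about x gives the same grasp; the last joint's range is limited). The gripper opens to 85 mm and grips with 20 to 120 N. Pads are 22 mm wide; open, the fingers measure 114 mm over their backs; the gripper's body (76 mm by 85 mm) begins 54 mm behind the grasp point. The pads swing forward as they close: fully open they stand 13 mm farther back than shut.
Start: joints at [1.053, 0.053, 1.613, -0, 1.476, -0.119], TCP at [0.243, 0.576, 0.245] pointing down, gripper open.
Joint ranges: [-3.01, 3.01], [-1.01, 2.22], [0.06, 2.58], [-1.02, 4.17], [0.09, 2.62], [-3.14, 3.14]. Speed limits (rad/s): [2.57, 2.57, 3.14, 3.14, 3.14, 3.14].

## Interface

Orientations are given as a rotation vector (axis times angle).
In Python, from station import ctrl gives the robot as it stands.
- The arm moves only by the tool move_arm, never from a script. Its argument "increments" is a list that holds one entry, the list of rows, each a list of 4 numbers: the shift along the tool's x, y, z in units of 25 cm (1.0 is 25 cm), then the turn about the tool's x in units of 90 degrees (1.0 is 90 degrees). A call has 1 to 20 rows; each row shifts and turns the commanded pose from where the row before left it, along the tool's axes as they then stand; what a row does not reach is not made up. A row lasts 1/12 s, in which the tool goes at most 41.7 mm and 7.16 degrees, less where a joint would pass 70% of its speed; a pose out of reach is approached as far as the arm can. A call with a number of a shift or a turn outside -1 to 1 is refused whole. A call with a gripper value outside its range is refused whole. "gripper" is the closure, from 0 (fully open) to 1 (shut), set as the call begins (left out, the last holds). The fingers move at their own pace and stop on an object; "squeeze" is the grip in N (left out, the last holds). Time passes only in rows, so rows that do not move let the fingers close. It gives the time, the measured TCP pose, the force and the opening at its end, in the units of the state.
- ctrl.get_obs(): the state, without advancing time (a new reading comes with each control period).
- ctrl.get_image(name): name is "scene" or "top"; returns a dict with "pixels" (384x512x3 uint8, red, green, blue), "depth" (384x512 float32, m along the optical axis (not along the pixel's ray), 0 where there is no reading), "K" (3x3 intrinsics, pixels), "k1" (the pictures are not rectified: a ray, as slopes to the right and down, at radius r is drawn at 1 + k1 r^2 times it, then the intrinsics apply), "extrinsics" (4x4, takes a point from camera to world coordinates). Camera axes: x right, y up, looking along -z (the intrinsics and any distortion apply to the point x, -y, -z); pixel columns grow to the right and rows downward; lengths in m; the calibration is good to about 2 mm. A picture is of the moment at which its call begins.
- ctrl.finish_job(): hands the job in, once; it reports no verdict.
Trained networks look in the newest picture that a camera, given by its name, has taken for a name from the list of things; names that differ only in an ending like _2 or _b are one class to them, and where a whole thing is asked for, a point or a joint stands for the part that bears it (a point fixed in the world has none). Each returns a list of dicts, best first, with "score" (0 to 1); they miss things now and then, are a little off and sometimes report something else, mostly with a low value. They report only what shows in the picture. A call takes as long as a camera call. They do not tell look-alikes from the thing itself.
- ctrl.trace(camera, target): "region" (384x512 bool, what is visible of it) and "pixel" ([row, column] in pixels, amid what is visible of it).
The state is a dict: "t": time; "q": joint angles; "dq": joint speeds; "effort": joint torques, N m; "tool_pos": TCP position; "tool_rot": TCP orientation; "contact_force": force on the tool from outside, world axes, zero at the start; "wrist_torque": the same for the moment, N m; "opening": finger opening in m.
Only numpy, scipy, OpenCV 4.12 (cv2) and the standard library are available. Lean on these libraries where they do the work, as an engineer would, in place of code of your own. Each camera call takes 0.05 s, during which the arm holds its last target. There are 200 camera calls.

## Task

The pine board is to be sawn off at its pencil line: pull the bench dog that stands in front of the board's end straight up out of its hole and put it down in the steel tray, leaving the other dog where it is. Then slide the board, flat on the bench top, out over the bench top's free end (past the dog holes, away from the vise) until the pencil line lies right along the end edge, square to it. More than half of the board then hangs out, so finish while still holding its tail down flat on the bench top, ready for the saw: do not let it tip and do not let go.

Things in the scene. Friction and masses are not known exactly. Their poses are not given: they have to be found in the camera images.
- bench: Raised beech bench top, fixed: slab 240 mm (its x) by 420 (its y) by 45 thick on low legs, top face 120 mm above the table. Two rows of 20 mm through holes along y, at x = -60 and +60 mm. Its free end is the -y end, first holes at y = -165 mm; a closed vise jaw with two hand wheels is at the +y end. Origin: on the table under the slab's centre; z up.
- bench_edge (a point): Middle of the upper edge of the bench top's free end, at (0, -210, 120) mm in the bench frame, same axes as the bench: x runs along the edge, -y points outward.
- dog: Beech bench dog in front of the board's end, in either row (60 g): round head 28 mm across, 38 high, standing on the bench top, on a 19 mm round shank 48 mm long in the end hole. Origin: centre of the shank's lower end; z up the shank, head's underside at 48 mm, top at 86 mm.
- dog_mid (a point): Point on that dog's axis, 43 mm above the shank's lower end (half its length). A sprung ball in the hole's wall sits in a groove round the shank: a straight pull of about 10 to 20 N snaps it out within the first 3 to 8 mm, then the dog draws out with less drag, clear once lifted by more than 48 mm.
- spare_dog: A second, identical dog in the end hole of the other row, 120 mm beside the first, with nothing behind it. To be left in its hole. Origin and axes as for the first.
- board: Planed pine board, 56 mm wide (its x), 300 mm long (its y), 18 mm thick, 0.17 to 0.35 kg, lying loose on the bench top behind the dog, roughly along the bench. Origin: centre of its underside; its -y end is the leading end, towards the dog and the bench top's free end; its +y end is the tail; z up.
- board_line (a point): Middle of the pencil line, on the board's underside, at (0, 40, 0) mm in the board frame, same axes as the board: the dark line, 3 mm wide, is squared across the board's top and sides 110 mm from its tail end.
- tray: Open grey steel tray standing fixed on the table off the bench top's free end, 180 mm (its x) by 130 mm (its y) and 35 mm high outside, walls and floor 5 mm thick. Origin: centre of its underside.
- tray_in (a point): Centre of the tray's inner floor, 5 mm above the table, same axes as the tray.
- saw: Bystander: back saw with wooden grip, 350 mm long, lying flat on the table off the bench top's free end, on the side away from the robot.
- square: Bystander: try square with wooden stock and steel blade, lying flat on the table on the robot's side of the bench top.
- drill: Bystander: cordless drill, 215 mm high, standing on its battery pack to the left of the bench top.
- glue: Bystander: white glue bottle, 60 mm across and 170 mm high, standing on the table on the robot's side.
There are look-alikes about, which are no part of the job. What is shaped like the spare_dog but pink is not meant.

How it is judged:
By the outcome, as a careful person would: the job done as asked, in the order asked, and still so for the second after the job is handed in, while the arm keeps its last pose, push and grip.
It also fails if it takes over 58 s, if anything falls off the work surface, if the arm or the gripper's body presses on something with over 40 N, if the wrist force passes 120 N, or if a joint passes its speed limit or range.

## Working session

There is one attempt and no reset: what is moved stays moved. The work goes in short steps, Python scripts to look and compute and a tool call to move; the robot and the scene stay as the last step left them, time stands still between calls to the robot, and variables do not carry over. Pictures are saved under pics/ and viewed, about 8 in all and at most 12, crops included, and the job is handed in when it is done.

Besides the shell and the picture viewer there is one more tool, called after ">>>" as name([rows], argument=value, ...), one row to a line, values as JSON. move_arm: Moves the arm, as the interface text tells. Shifts and turns lie within -1 to 1; 1 stands for 25 cm of shift or 90 degrees of turn. Its arguments: {"type":"object","properties":{"increments":{"type":"array","items":{"type":"array","items":{"type":"array","items":{"type":"number","minimum":-1,"maximum":1}}}},"gripper":{"type":"number"},"squeeze":{"type":"number"}},"required":["increments"]}

```bash
ls; mkdir -p pics
cat > h.py <<'E'
import numpy as np,cv2
from station import ctrl
from scipy.spatial.transform import Rotation as R
def cloud(im):
    d=im['depth'];K=im['K'];k1=im['k1']
    v,u=np.mgrid[0:384,0:512].astype(float)
    xd=(u-K[0,2])/K[0,0];yd=(v-K[1,2])/K[1,1]
    x,y=xd.copy(),yd.copy()
    for _ in range(20):
        f=1+k1*(x*x+y*y);x,y=xd/f,yd/f
    P=np.stack([x*d,-y*d,-d],-1)
    E=im['extrinsics'];W=P@E[:3,:3].T+E[:3,3]
    W[d<=0]=np.nan
    return W
def save(im,name,crop=None,s=1.5):
    p=cv2.cvtColor(im['pixels'],cv2.COLOR_RGB2BGR)
    if crop: p=p[crop[0]:crop[1],crop[2]:crop[3]]
    cv2.imwrite('pics/'+name,cv2.resize(p,None,fx=s,fy=s,interpolation=cv2.INTER_CUBIC))
E
python3 - <<'E'
from h import *
for c in ['scene','top']:
    im=ctrl.get_image(c);save(im,c+'1.png');W=cloud(im)
    print(c,im['extrinsics'].round(3).tolist(),im['k1'])
    for n in ['bench','dog','spare_dog','board','tray','board_line','bench_edge','saw']:
        for r in ctrl.trace(c,n)[:4]:
            m=r['region'];w=W[m]
            print(n,round(r['score'],2),np.round(r['pixel']),m.sum(),np.nanmedian(w,0).round(3),np.nanpercentile(w[:,2],95).round(3))
o=ctrl.get_obs();print(o)
print(R.from_rotvec(o['tool_rot']).as_matrix().round(3))
E
```

```text
pics
scene [[-0.025, -0.564, 0.825, 1.482], [1.0, -0.021, 0.016, 0.069], [0.008, 0.825, 0.565, 0.755], [0.0, 0.0, 0.0, 1.0]] -0.10359704915483171
bench 0.96 [219. 287.] 11109 [0.66  0.143 0.119] 0.122
bench 0.47 [275. 105.] 3206 [ 0.757 -0.313  0.005] 0.023
dog 0.69 [208. 209.] 178 [ 0.667 -0.058  0.146] 0.159
dog 0.24 [159. 167.] 779 [ 0.328 -0.23   0.08 ] 0.163
spare_dog 0.77 [185. 183.] 205 [ 0.442 -0.169  0.062] 0.087
spare_dog 0.7 [180. 208.] 145 [ 0.547 -0.068  0.148] 0.159
board 0.62 [209. 274.] 2189 [0.653 0.107 0.138] 0.14
tray 0.95 [200. 109.] 1954 [ 0.446 -0.401  0.009] 0.034
tray 0.39 [160. 169.] 749 [ 0.328 -0.229  0.082] 0.163
board_line 0.87 [211. 278.] 2278 [0.652 0.11  0.138] 0.14
bench_edge 0.62 [222. 289.] 11076 [0.66  0.144 0.119] 0.122
saw 0.6 [276. 106.] 3239 [ 0.756 -0.313  0.005] 0.023
saw 0.56 [220. 288.] 10581 [0.664 0.143 0.119] 0.122
saw 0.18 [176. 417.] 2816 [0.477 0.522 0.124] 0.214
top [[0.02, 0.996, -0.089, 0.397], [-1.0, 0.021, 0.01, 0.081], [0.012, 0.089, 0.996, 1.338], [0.0, 0.0, 0.0, 1.0]] -0.06804924877686822
bench 0.59 [269. 366.] 577 [ 0.309 -0.
[... 528 characters left out ...]
q': array([ 1.05298292e+00,  5.27233225e-02,  1.61289287e+00,  1.52131638e-05,
        1.47602911e+00, -1.19014660e-01]), 'dq': array([ 0.00147321,  0.00024317, -0.00042892,  0.00107787, -0.00015766,
        0.00018472]), 'effort': array([-1.03156573e-03, -3.93674004e+01, -3.70472646e+01, -1.20641071e-04,
        2.41461512e-04, -2.10514094e-05]), 'tool_pos': array([0.24268776, 0.57593334, 0.24529336]), 'tool_rot': array([-0.91063333,  1.37193213,  0.91061657]), 'contact_force': array([ 0.30698116, -0.16053886, -0.09349926]), 'wrist_torque': array([-0.04249424,  0.03509879, -0.01470268]), 'opening': 0.08560686305165162}
[[-0.    -0.922  0.388]
 [-0.     0.388  0.922]
 [-1.     0.    -0.   ]]
```

View pics/top1.png

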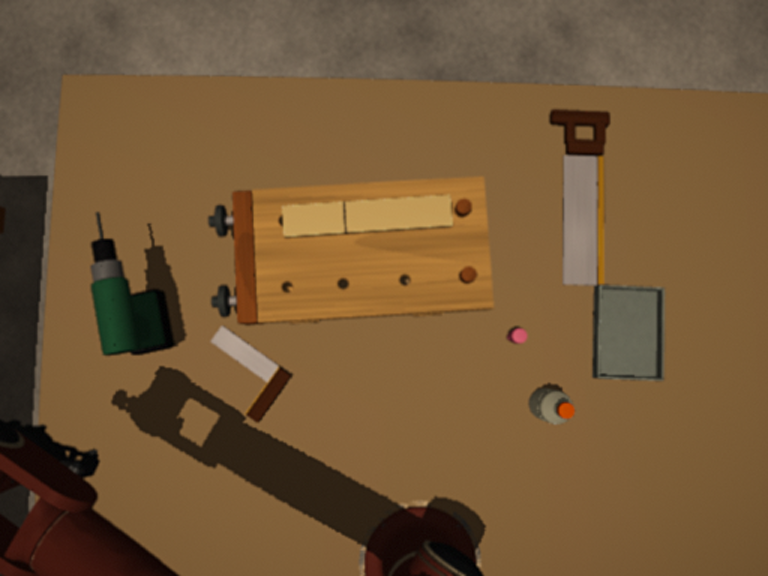

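View pics/scene1.png

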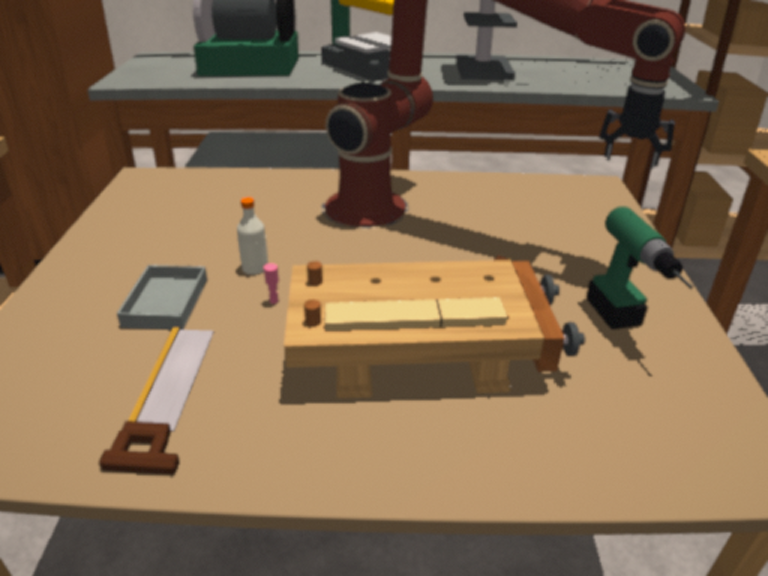

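The top picture shows the target dog at about (463,207) in front of the board's end. The spare is at (468,274), the tray at (629,333), the pencil line at column 345, and the pink look-alike at (518,335). Next I fit exact poses.

```bash
cat >> h.py <<'E'
def rect(P):
    c,s,a=cv2.minAreaRect((P*1000).astype(np.float32)); return np.round(c,1),np.round(s,1),round(a,2)
def edge(P,ax,lo,hi,side,n=30,q=97):
    # fit line to extreme points along axis ax, binned along the other; returns slope, value at mid
    o=1-ax;b=np.linspace(lo,hi,n+1);X=[];Y=[]
    for i in range(n):
        s=P[(P[:,o]>b[i])&(P[:,o]<b[i+1])]
        if len(s)>3: X.append((b[i]+b[i+1])/2);Y.append(np.percentile(s[:,ax],q if side>0 else 100-q))
    p=np.polyfit(X,Y,1)
    r=np.abs(np.polyval(p,X)-Y);k=r<=np.percentile(r,80);p=np.polyfit(np.array(X)[k],np.array(Y)[k],1)
    return p
E
cat > m.py <<'E'
from h import *
for c in ['scene','top']:
    im=ctrl.get_image(c);W=cloud(im);px=im['pixels'].astype(int)
    near=(W[...,0]>.45)&(W[...,0]<.78)&(W[...,1]>-.35)&(W[...,1]<.40)
    z=W[...,2]
    S=W[near&(z>.113)&(z<.127)];B=W[near&(z>.132)&(z<.1435)&(W[...,0]>.6)]
    print(c,'slab z',np.median(S[:,2]),'board z',np.median(B[:,2]))
    print(' slab rect',rect(S[:,:2]),' free edge',edge(S,1,.51,.71,-1).round(4))
    print(' slab hix',edge(S,0,-.05,.24,1).round(4),'lox',edge(S,0,-.05,.24,-1).round(4))
    print(' board rect',rect(B[:,:2]),'hix',edge(B,0,-.01,.22,1).round(4),'lox',edge(B,0,-.01,.22,-1).round(4))
    m=near&(z>.132)&(z<.1435)&(W[...,0]>.6)
    g=px.sum(-1);L=W[m&(g<0.55*np.median(g[m]))];L=L[(L[:,1]>.07)&(L[:,1]<.2)]
    print(' line n',len(L),L[:,:2].mean(0).round(4) if len(L) else '', np.polyfit(L[:,0],L[:,1],1).round(4) if len(L)>4 else '')
    for x0,y0 in ((.655,-.06),(.54,-.06)):
        D=W[(np.abs(W[...,0]-x0)<.05)&(np.abs(W[...,1]-y0)<.05)&(z>.15)&(z<.175)]
        D=D[D[:,2]>np.percentile(D[:,2],90)-.004]
        print(' dog',len(D),D.mean(0).round(4),rect(D[:,:2]))
    for n in ['tray']:
        r=ctrl.trace(c,n)[0];T=W[r['region']];T=T[(T[:,2]<.045)&(T[:,2]>.0)];print(' tray',rect(T[:,:2]),np.nanmin(T,0).round(3),np.nanmax(T,0).round(3))
E
python3 m.py
```

```text
scene slab z 0.1202592620859338 board z 0.138210855880315
 slab rect (array([582.1, 119.4]), array([246.9, 459. ]), 4.57)  free edge [ 0.0723 -0.1406]
 slab hix [-0.0802  0.7121] lox [-0.0861  0.4795]
 board rect (array([642. ,  93.9]), array([ 62.2, 335.3]), 5.06) hix [-0.0885  0.6783] lox [-0.0875  0.6242]
 line n 38 [0.6656 0.1372] [-8.9366  6.0856]
 dog 62 [ 0.6582 -0.0588  0.1579] (array([657.6, -58.3]), array([25.3, 28.1]), 70.35)
 dog 49 [ 0.5399 -0.0686  0.1582] (array([539.6, -68.6]), array([24.8, 25.5]), 26.38)
 tray (array([ 449., -402.]), array([146.4, 188.5]), 87.47) [ 0.354 -0.478  0.   ] [ 0.544 -0.331  0.039]
top slab z 0.12013731905264002 board z 0.13824591953347798
 slab rect (array([580.3, 136. ]), array([238.6, 492.3]), 4.59)  free edge [ 0.0369 -0.1196]
 slab hix [-0.0807  0.704 ] lox [-0.0836  0.4772]
 board rect (array([639.8,  99. ]), array([ 55. , 323.6]), 5.07) hix [-0.0914  0.6738] lox [-0.0895  0.6227]
 line n 3 [0.6336 0.1515] 
 dog 60 [ 0.6535 -0.0585  0.1593] (array([653.8, -57.7]), array([24.7, 26.3]), 1.43)
 dog 67 [ 0.5369 -0.0674  0.1593] (array([537.1, -67.3]), array([25.2, 24.6]), 20.08)
 tray (array([ 445.1, -397.7]), array([134.4, 181.8]), 88.96) [ 0.354 -0.465  0.   ] [ 0.537 -0.33   0.043]
```

>>> move_arm([
  [[-0.028, 0, 0, 0.0773], [-0.028, 0, 0, 0.0773], [-0.028, 0, 0, 0.0773], [-0.028, 0, 0, 0.0773], [-0.028, 0, 0, 0.0773], [-0.028, 0, 0, 0.0773], [-0.028, 0, 0, 0.0773], [-0.028, 0, 0, 0.0773], [-0.028, 0, 0, 0.0773]],
], gripper=0)

```text
t: 1.85
tool_pos: [0.2427, 0.5759, 0.3086]
tool_rot: [-0.057, 1.57, 0.057]
contact_force: [-0.9, 0.3, 0.1]
opening: 0.0853
```

>>> move_arm([
  [[0, -0.12, 0.06, 0], [0, -0.13, 0.07, 0], [0, -0.13, 0.07, 0], [0, -0.13, 0.07, 0], [0, -0.13, 0.07, 0], [0, -0.13, 0.07, 0], [0, -0.13, 0.07, 0], [0, -0.13, 0.07, 0], [0, -0.13, 0.07, 0], [0, -0.13, 0.07, 0], [0, -0.13, 0.07, 0], [0, -0.13, 0.07, 0], [0, -0.13, 0.07, 0], [0, -0.13, 0.07, 0], [0, -0.13, 0.07, 0], [0, -0.13, 0.07, 0], [0, -0.13, 0.07, 0], [0, -0.13, 0.07, 0], [0, -0.13, 0.07, 0], [0, -0.1, 0.07, 0]],
])

```text
t: 3.52
tool_pos: [0.6405, -0.0372, 0.3083]
tool_rot: [-0.061, 1.57, 0.061]
contact_force: [1.0, 0.1, -0.2]
opening: 0.0853
```

>>> move_arm([
  [[0.06, -0.045, 0.028, 0], [0.08, -0.046, 0.027, 0], [0.09, 0, 0, 0], [0.09, 0, 0, 0], [0.09, 0, 0, 0], [0.08, 0, 0, 0], [0.06, 0, 0, 0], [0.05, 0, 0, 0], [0.04, 0, 0, 0], [0.03, 0, 0, 0], [0, 0, 0, 0], [0, 0, 0, 0]],
])

```text
t: 4.52
tool_pos: [0.6555, -0.0562, 0.1411]
tool_rot: [-0.062, 1.569, 0.062]
contact_force: [1.1, -0.6, 0.4]
opening: 0.0853
```

Run:
```python
from h import *
im=ctrl.get_image('scene');save(im,'s2.png',(110,280,130,330),3.5)
im=ctrl.get_image('top');save(im,'t2.png')
```

```text
(no output)
```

View pics/s2.png

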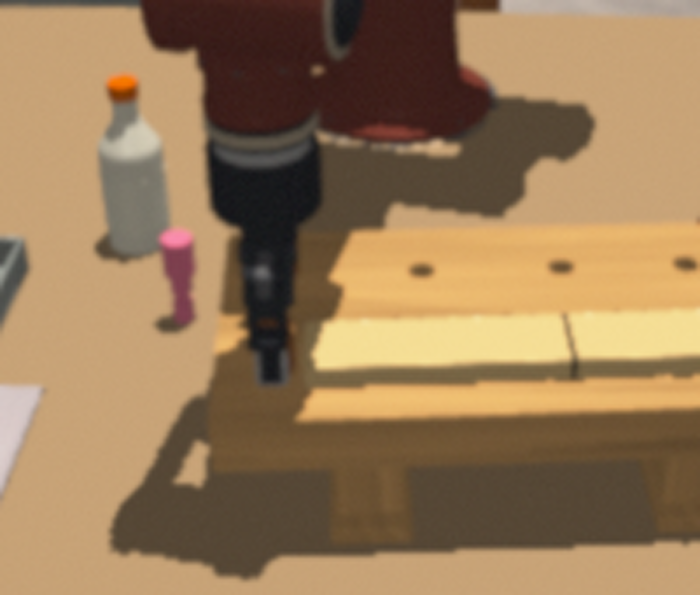

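The picture shows the fingers straddling the dog at about (270,345), clear of the board end at x≈315. I'll shift 2 mm in y and close.

>>> move_arm([
  [[0, -0.009, 0, 0], [0, 0, 0, 0], [0, 0, 0, 0], [0, 0, 0, 0], [0, 0, 0, 0], [0, 0, 0, 0], [0, 0, 0, 0], [0, 0, 0, 0], [0, 0, 0, 0], [0, 0, 0, 0]],
], gripper=1, squeeze=60)

```text
t: 5.45
tool_pos: [0.6559, -0.0584, 0.1413]
tool_rot: [-0.062, 1.569, 0.062]
contact_force: [2.7, 0.6, 1.8]
opening: 0.0263
```

>>> move_arm([
  [[-0.008, 0, 0, 0], [-0.008, 0, 0, 0], [-0.008, 0, 0, 0], [-0.008, 0, 0, 0], [-0.008, 0, 0, 0], [-0.008, 0, 0, 0], [-0.01, 0, 0, 0], [-0.02, 0, 0, 0], [-0.03, 0, 0, 0], [-0.03, 0, 0, 0], [0, 0, 0, 0]],
])

```text
t: 6.37
tool_pos: [0.6557, -0.0584, 0.1753]
tool_rot: [-0.062, 1.57, 0.062]
contact_force: [2.7, 0.4, -1.9]
opening: 0.0267
```

Out of the detent (downward load is now 1.9 N). I'll lift on and check that the dog came along.

>>> move_arm([
  [[-0.03, 0, 0, 0], [-0.04, 0, 0, 0], [-0.05, 0, 0, 0], [-0.06, 0, 0, 0], [-0.05, 0, 0, 0], [-0.03, 0, 0, 0], [0, 0, 0, 0]],
])

```text
t: 6.95
tool_pos: [0.6566, -0.0586, 0.2441]
tool_rot: [-0.063, 1.565, 0.061]
contact_force: [-0.6, 0.7, -1.0]
opening: 0.0264
```

Run:
```python
from h import *
im=ctrl.get_image('scene');save(im,'s3.png',(110,280,130,330),3.5)
```

```text
(no output)
```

View pics/s3.png

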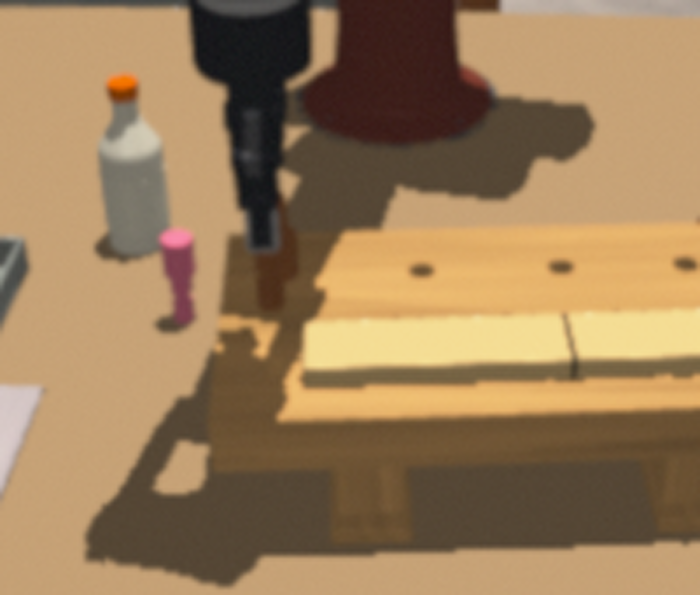

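The dog is in the jaws, shank clear of the bench (bottom at about (270,305)). Carrying to the tray.

>>> move_arm([
  [[0, -0.04, -0.03, 0], [0, -0.07, -0.05, 0], [0, -0.082, -0.06, 0], [0, -0.09, -0.065, 0], [0, -0.09, -0.065, 0], [0, -0.09, -0.065, 0], [0, -0.09, -0.065, 0], [0, -0.09, -0.065, 0], [0, -0.09, -0.065, 0], [0, -0.09, -0.065, 0], [0, -0.09, -0.065, 0], [0, -0.09, -0.065, 0], [0, -0.09, -0.065, 0], [0, -0.09, -0.065, 0], [0, -0.08, -0.05, 0], [0, -0.06, -0.04, 0], [0, 0, 0, 0], [0, 0, 0, 0]],
])

```text
t: 8.5
tool_pos: [0.4446, -0.4069, 0.239]
tool_rot: [-0.059, 1.571, 0.062]
contact_force: [-0.5, -0.2, -0.5]
opening: 0.0263
```

>>> move_arm([
  [[0.05, 0, 0, 0], [0.08, 0, 0, 0], [0.08, 0, 0, 0], [0.08, 0, 0, 0], [0.08, 0, 0, 0], [0.08, 0, 0, 0], [0.07, 0, 0, 0], [0.05, 0, 0, 0], [0.03, 0, 0, 0], [0.02, 0, 0, 0], [0, 0, 0, 0], [0, 0, 0, 0]],
])

```text
t: 9.5
tool_pos: [0.4465, -0.4067, 0.0859]
tool_rot: [-0.063, 1.569, 0.062]
contact_force: [1.0, -0.1, -0.7]
opening: 0.0263
```

Run:
```python
from h import *
im=ctrl.get_image('scene');save(im,'s4.png',(120,270,20,200),4)
```

```text
(no output)
```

View pics/s4.png

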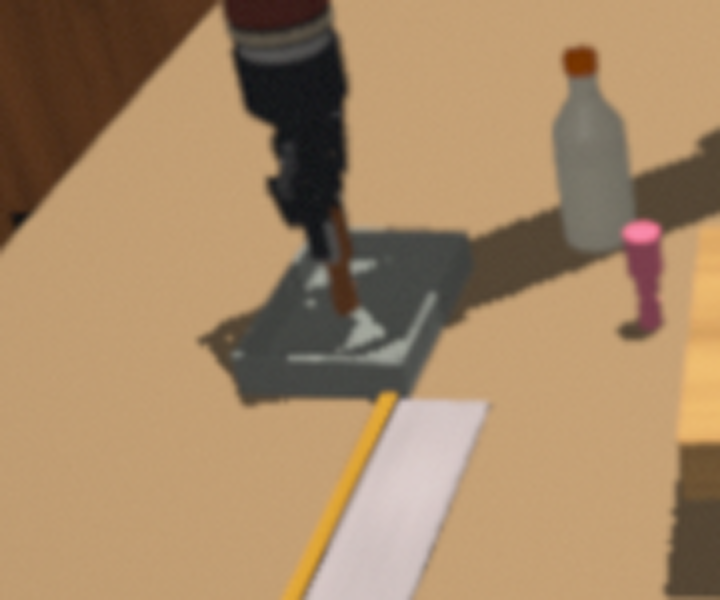

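The dog hangs over the tray's middle, bottom at (345,310). Lowering to contact.

>>> move_arm([
  [[0.01, 0, 0, 0], [0.01, 0, 0, 0], [0.01, 0, 0, 0], [0.006, 0, 0, 0], [0, 0, 0, 0], [0, 0, 0, 0]],
])

```text
t: 10.05
tool_pos: [0.4459, -0.4065, 0.0761]
tool_rot: [-0.062, 1.57, 0.062]
contact_force: [0.0, -0.5, -0.8]
opening: 0.0267
```

>>> move_arm([
  [[0.006, 0, 0, 0], [0.006, 0, 0, 0], [0.003, 0, 0, 0], [0, 0, 0, 0]],
])

```text
t: 10.38
tool_pos: [0.4464, -0.4071, 0.0743]
tool_rot: [-0.063, 1.57, 0.062]
contact_force: [-2.0, 1.0, 6.6]
opening: 0.0267
```

>>> move_arm([
  [[-0.005, 0, 0, 0], [0, 0, 0, 0], [0, 0, 0, 0], [0, 0, 0, 0], [0, 0, 0, 0], [0, 0, 0, 0], [0, 0, 0, 0], [0, 0, 0, 0]],
], gripper=0)

```text
t: 11.05
tool_pos: [0.446, -0.4065, 0.0737]
tool_rot: [-0.062, 1.57, 0.062]
contact_force: [0.4, -0.2, 0.2]
opening: 0.0854
```

>>> move_arm([
  [[-0.04, 0, 0, 0], [-0.08, 0, 0, 0], [-0.12, 0, 0, 0], [-0.12, 0, 0, 0], [-0.12, 0, 0, 0], [-0.12, 0, 0, 0], [-0.12, 0, 0, 0], [-0.08, 0, 0, 0], [0, 0, 0, 0]],
])

```text
t: 11.8
tool_pos: [0.4477, -0.4084, 0.2817]
tool_rot: [-0.069, 1.563, 0.055]
contact_force: [-0.0, 0.3, 1.5]
opening: 0.0855
```

```bash
cat > m2.py <<'E'
from h import *
import sys
# line/edge in undistorted pixels -> plane z rays
def ray(im,u,v,z):
    K=im['K'];xd=(u-K[0,2])/K[0,0];yd=(v-K[1,2])/K[1,1];x,y=xd,yd
    for _ in range(20):
        f=1+im['k1']*(x*x+y*y);x,y=xd/f,yd/f
    E=im['extrinsics'];d=E[:3,:3]@np.array([x,-y,-1.]);t=(z-E[2,3])/d[2];return E[:3,3]+t*d
for c in ['scene','top']:
    im=ctrl.get_image(c);save(im,f'{c}_{sys.argv[1]}.png');W=cloud(im);g=im['pixels'].astype(float).sum(-1);z=W[...,2]
    m=(z>.130)&(z<.146)&(W[...,0]>.58)&(W[...,0]<.72)&(W[...,1]>-.32)&(W[...,1]<.3)
    m=cv2.morphologyEx(m.astype(np.uint8),cv2.MORPH_CLOSE,np.ones((3,3)))
    n,l,st,_=cv2.connectedComponentsWithStats(m)
    m=l==1+np.argmax(st[1:,4])
    mm=cv2.erode(m.astype(np.uint8),np.ones((3,3)))>0
    pts=[]
    rows=np.where(mm.any(1))[0]
    for r in rows:
        cs=np.where(mm[r])[0]
        if len(cs)<25: continue
        line=g[r,cs[0]:cs[-1]+1];bg=cv2.medianBlur(line.astype(np.float32).reshape(1,-1),5).ravel() if 0 else np.median(line)
        k=4+np.argmin(line[4:-4]);w=np.clip(bg-line[k-2:k+3],0,None)
        if bg-line[k]<0.2*bg: continue
        u=cs[0]+k+np.dot(w,np.arange(-2,3))/w.sum();pts.append(ray(im,u,r,.138))
    pts=np.array(pts);pts=pts[np.abs(pts[:,1]-np.median(pts[:,1]))<.012]
    B=W[m];B=B[(B[:,2]>.133)&(B[:,2]<.143)]
    p=np.polyfit(pts[:,0],pts[:,1],1)
    ylo,yhi=np.percentile(B[:,1],[5,95])
    h=edge(B,0,ylo,yhi,1);lo=edge(B,0,ylo,yhi,-1)
    print(c,'line',len(pts),pts.mean(0).round(4),'slope',p.round(3),'board sides slope',h[0].round(4),lo[0].round(4),'x at line',(np.polyval((h+lo)/2,pts[:,1].mean())).round(4),'y range',np.percentile(B[:,1],[.5,99.5]).round(4))
    # slab free edge via luminance-independent depth: last slab-height pixel per row
    s=(np.abs(z-.12)<.006)&(W[...,0]>.49)&(W[...,0]<.72)&(W[...,1]<.1)&(W[...,1]>-.2)
    e=[]
    for r in np.where(s.any(1))[0]:
        cs=np.where(s[r])[0];k=cs[0] if c=='scene' else cs[-1]
        if len(cs)>8: e.append(ray(im,k+(-.5 if c=='scene' else .5),r,.12))
    e=np.array(e);p=np.polyfit(e[:,0],e[:,1],1)
    for _ in range(6):
        res=e[:,1]-np.polyval(p,e[:,0]);k=np.abs(res)<max(.0015,np.median(np.abs(res))*1.5);p=np.polyfit(e[k,0],e[k,1],1)
    print('  edge slope',p[0].round(4),'y at x=.645',np.polyval(p,.645).round(4),k.sum(),len(e))
E
python3 m2.py a
python3 - <<'E'
from h import *
im=ctrl.get_image('scene');W=cloud(im)
D=W[(abs(W[...,0]-.447)<.06)&(abs(W[...,1]+.4)<.045)&(W[...,2]>.012)&(W[...,2]<.11)]
print(len(D),np.nanmedian(D,0),D.min(0),D.max(0))
E
```

```text
scene line 14 [0.6406 0.1513 0.138 ] slope [0.094 0.091] board sides slope -0.0895 -0.0922 x at line 0.6376 y range [-0.0383  0.2591]
  edge slope 0.0968 y at x=.645 -0.1041 49 54
top line 18 [0.6345 0.1512 0.138 ] slope [0.085 0.098] board sides slope -0.0873 -0.0908 x at line 0.6347 y range [-0.0368  0.2588]
  edge slope 0.0824 y at x=.645 -0.1048 76 83
180 [ 0.45483324 -0.40298348  0.06364546] [ 0.43339508 -0.41837891  0.01236518] [ 0.46393084 -0.39333873  0.09247793]
```

View pics/scene_a.png

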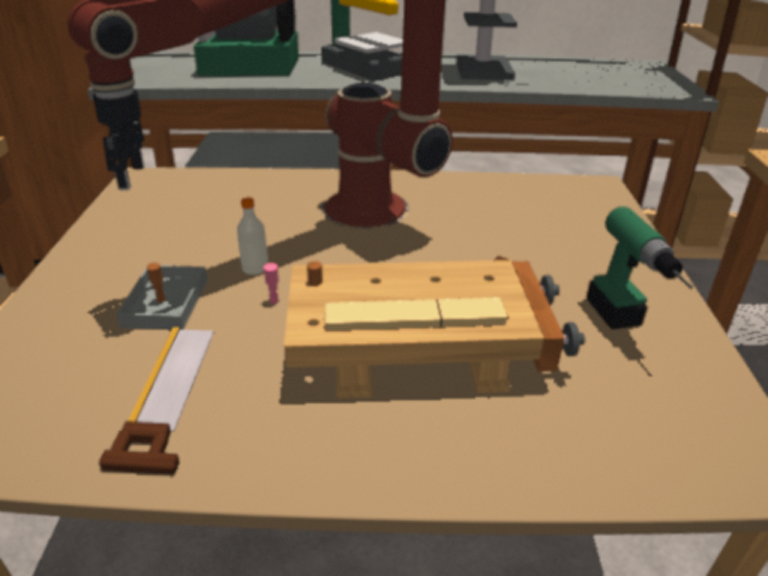

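The dog stands upright in the tray at (157,283) and the spare is still in its hole. Going to the board's tail.

>>> move_arm([
  [[0, 0.06, 0.02, -0.003], [0, 0.1, 0.038, -0.003], [0, 0.13, 0.049, 0], [0, 0.13, 0.049, 0], [0, 0.13, 0.049, 0], [0, 0.13, 0.049, 0], [0, 0.13, 0.049, 0], [0, 0.13, 0.049, 0], [0, 0.13, 0.049, 0], [0, 0.13, 0.049, 0], [0, 0.13, 0.049, 0], [0, 0.13, 0.049, 0], [0, 0.13, 0.049, 0], [0, 0.13, 0.049, 0], [0, 0.13, 0.049, 0], [0, 0.13, 0.049, 0], [0, 0.13, 0.049, 0], [0, 0.13, 0.049, 0], [0, 0.12, 0.049, 0], [0, 0.08, 0.034, 0]],
])

```text
t: 13.62
tool_pos: [0.6212, 0.2249, 0.271]
tool_rot: [-0.071, 1.574, 0.072]
contact_force: [-0.8, -0.3, -0.3]
opening: 0.0854
```

>>> move_arm([
  [[0, 0, 0, 0], [0, 0, 0, 0]],
])

```text
t: 13.78
tool_pos: [0.6213, 0.2227, 0.2713]
tool_rot: [-0.072, 1.574, 0.071]
contact_force: [0.3, -0.8, -0.3]
opening: 0.0857
```

```bash
cat > st.py <<'E'
from h import *
o=ctrl.get_obs();M=R.from_rotvec(o['tool_rot']).as_matrix()
print(o['tool_pos'].round(4),'yaw',np.degrees(np.arctan2(M[1,2],M[0,2])).round(2),'xaxis',M[:,0].round(4),'F',o['contact_force'].round(1),'T',o['wrist_torque'].round(2),o['opening'],o['q'].round(2))
E
python3 st.py
```

```text
[0.6213 0.2227 0.2713] yaw 5.22 xaxis [-0.0042 -0.0012 -1.    ] F [ 0.3 -0.8 -0.3] T [-0.04  0.01  0.04] 0.08572957193960497 [ 0.23  0.12  1.5  -0.    1.53  0.14]
```

>>> move_arm([
  [[0.03, -0.003, 0.034, 0], [0.07, 0, 0, 0], [0.09, 0, 0, 0], [0.09, 0, 0, 0], [0.08, 0, 0, 0], [0.06, 0, 0, 0], [0.04, 0, 0, 0], [0.03, 0, 0, 0], [0.02, 0, 0, 0], [0.015, 0, 0, 0], [0, 0, 0, 0]],
])

```text
t: 14.7
tool_pos: [0.6313, 0.2214, 0.1425]
tool_rot: [-0.069, 1.57, 0.07]
contact_force: [0.3, -0.4, -0.6]
opening: 0.0853
```

```bash
python3 st.py
python3 - <<'E'
from h import *
im=ctrl.get_image('scene');save(im,'s5.png',(120,270,200,380),4)
E
```

```text
[0.6313 0.2214 0.1425] yaw 5.07 xaxis [ 2.e-04  0.e+00 -1.e+00] F [ 0.3 -0.4 -0.6] T [-0.06  0.03  0.01] 0.08533697653211897 [ 0.23  0.23  1.59 -0.    1.32  0.14]
```

View pics/s5.png

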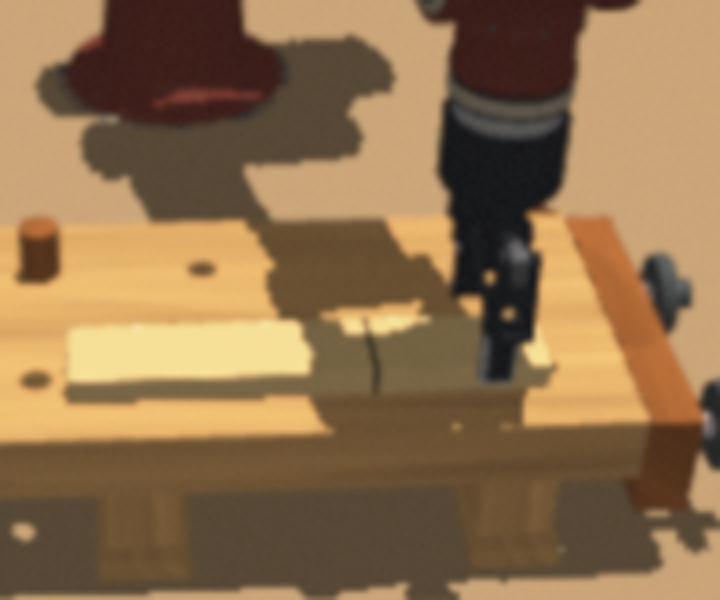

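The jaws straddle the tail at about (500,350). I'll lower 5 mm and close.

>>> move_arm([
  [[0.01, 0, 0, 0], [0.01, 0, 0, 0], [0, 0, 0, 0], [0, 0, 0, 0], [0, 0, 0, 0], [0, 0, 0, 0], [0, 0, 0, 0], [0, 0, 0, 0], [0, 0, 0, 0], [0, 0, 0, 0]],
], gripper=1, squeeze=60)

```text
t: 15.58
tool_pos: [0.6315, 0.2217, 0.1381]
tool_rot: [-0.069, 1.569, 0.07]
contact_force: [-0.3, 1.5, 3.3]
opening: 0.0542
```

```bash
python3 st.py
```

```text
[0.6315 0.2217 0.1381] yaw 5.08 xaxis [ 7.e-04  4.e-04 -1.e+00] F [-0.3  1.5  3.3] T [ 0.15  0.18 -0.01] 0.05418865221289222 [0.23 0.24 1.59 0.   1.31 0.14]
```

>>> move_arm([
  [[0.002, -0.01, 0, 0.0027], [0, -0.02, 0, 0.0026], [0, -0.035, 0, 0], [0, -0.05, 0, 0], [0, -0.05, 0, 0], [0, -0.05, 0, 0], [0, -0.05, 0, 0], [0, -0.05, 0, 0], [0, -0.05, 0, 0], [0, -0.05, 0, 0]],
])

```text
t: 16.42
tool_pos: [0.6399, 0.1189, 0.1381]
tool_rot: [-0.061, 1.568, 0.065]
contact_force: [-1.3, 4.9, 5.6]
opening: 0.0546
```

```bash
python3 st.py
```

```text
[0.6399 0.1189 0.1381] yaw 4.6 xaxis [ 0.0013  0.0029 -1.    ] F [-1.3  4.9  5.6] T [ 0.81  0.31 -0.08] 0.05464995002388178 [ 0.07  0.2   1.64  0.    1.3  -0.01]
```

>>> move_arm([
  [[0, -0.05, 0, 0], [0, -0.05, 0, 0], [0, -0.05, 0, 0], [0, -0.05, 0, 0], [0, -0.05, 0, 0], [0, -0.05, 0, 0], [0, -0.05, 0, 0], [0, -0.05, 0, 0], [0, -0.05, 0, 0], [0, -0.035, 0, 0], [0, -0.02, 0, 0], [0, 0, 0, 0], [0, 0, 0, 0]],
])

```text
t: 17.5
tool_pos: [0.6502, -0.0082, 0.1381]
tool_rot: [-0.063, 1.569, 0.062]
contact_force: [-0.3, 0.3, 5.0]
opening: 0.0541
```

```bash
python3 st.py; python3 m2.py b;python3 - <<'E'
import cv2
a=cv2.imread('pics/scene_b.png')[200:420,180:480];b=cv2.imread('pics/top_b.png')[140:340,400:680]
a=cv2.resize(a,(600,440),interpolation=2)
cv2.imwrite('pics/sb.png',a)
E
```

```text
[ 0.6502 -0.0082  0.1381] yaw 4.55 xaxis [ 1.3e-03 -2.0e-04 -1.0e+00] F [-0.3  0.3  5. ] T [ 0.07  0.23 -0.14] 0.054056834384185036 [-0.13  0.19  1.64 -0.    1.3  -0.21]
scene line 15 [ 0.6609 -0.0112  0.138 ] slope [ 0.164 -0.12 ] board sides slope -0.0659 -0.0553 x at line 0.6543 y range [-0.2659  0.0288]
  edge slope 0.0961 y at x=.645 -0.104 32 53Traceback (most recent call last):
  File "m2.py", line 25, in <module>
    pts=np.array(pts);pts=pts[np.abs(pts[:,1]-np.median(pts[:,1]))<.012]
                                     ~~~^^^^^
IndexError: too many indices for array: array is 1-dimensional, but 2 were indexed
```

View pics/sb.png

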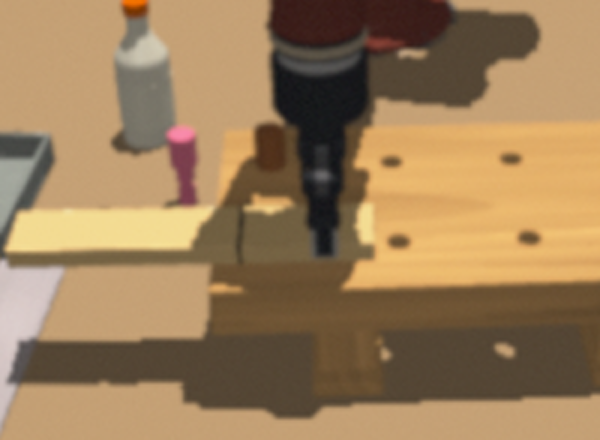

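Line at (240,235), bench edge at about (213,290): roughly 25 mm to go. Advancing 20 mm and refining the measurement.

>>> move_arm([
  [[0, -0.01, 0, 0], [0, -0.02, 0, 0], [0, -0.02, 0, 0], [0, -0.02, 0, 0], [0, -0.01, 0, 0], [0, 0, 0, 0], [0, 0, 0, 0]],
])

```text
t: 18.18
tool_pos: [0.6517, -0.0272, 0.1381]
tool_rot: [-0.062, 1.569, 0.064]
contact_force: [-0.4, 3.0, 6.5]
opening: 0.0542
```

```bash
python3 - <<'E'
s=open('m2.py').read()
s=s.replace("(W[...,1]<.3)\n","(W[...,1]<-.03)\n").replace(
"k=4+np.argmin(line[4:-4]);w=np.clip(bg-line[k-2:k+3],0,None)\n        if bg-line[k]<0.2*bg: continue",
"""yy=W[r,cs[0]:cs[-1]+1,1]
        L=len(line);d=np.array([(np.median(line[max(0,i-5):i+6])-line[i]) if 3<i<L-4 and abs(yy[i]-Y0)<.016 else -1e3 for i in range(L)])/100
        k=int(np.argmax(d));loc=np.median(line[k-5:k+6]);w=np.clip(loc-line[k-2:k+3],0,None)
        if d[k]<-1 or loc-line[k]<0.15*loc: continue""")
s=s.replace("for c in ['scene'","Y0=float(sys.argv[2])\nfor c in ['scene'").replace("len(pts),pts.mean(0)","len(pts),pts[:,0].min().round(3),pts[:,0].max().round(3),np.median(pts,0)")
s=s.replace("    pts=np.array(pts);pts=","    if len(pts)<3: print(c,'few',len(pts));continue\n    pts=np.array(pts);pts=")
s=s.replace("ylo,yhi=np.percentile(B[:,1],[5,95])","ylo,yhi=-.26,-.12")
open('m3.py','w').write(s)
E
python3 st.py; python3 m3.py c -.098;python3 - <<'E'
import cv2
a=cv2.imread('pics/scene_c.png')[280:380,200:400];b=cv2.imread('pics/top_c.png')[150:250,420:620]
import numpy as np
f=lambda a:cv2.resize(a,(600,300),interpolation=2)
cv2.imwrite('pics/sc.png',np.vstack([f(a),f(b)]))
E
```

```text
[ 0.6517 -0.0272  0.1381] yaw 4.58 xaxis [ 0.0012  0.0013 -1.    ] F [-0.4  3.   6.5] T [ 0.43  0.19 -0.14] 0.05416949298623939 [-0.16  0.2   1.64  0.    1.3  -0.24]
scene line 14 0.635 0.688 [ 0.6623 -0.0974  0.138 ] slope [ 0.083 -0.152] board sides slope -0.0699 -0.0585 x at line 0.6599 y range [-0.2848 -0.0367]
  edge slope 0.0959 y at x=.645 -0.1041 32 53
top few 0
  return _methods._mean(a, axis=axis, dtype=dtype,
  ret = ret.dtype.type(ret / rcount)
```

View pics/sc.png

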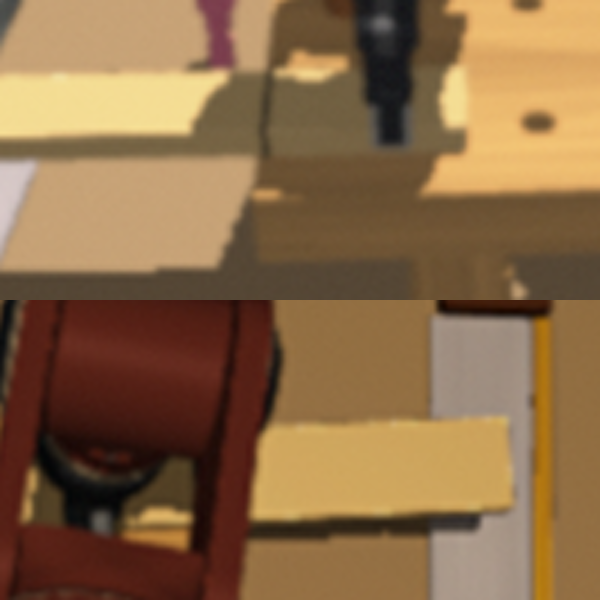

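>>> move_arm([
  [[0, -0.008, 0, 0], [0, -0.008, 0, 0], [0, -0.004, 0, 0], [0, 0, 0, 0], [0, 0, 0, 0], [0, 0, 0, 0]],
])

```text
t: 18.78
tool_pos: [0.6521, -0.0316, 0.1381]
tool_rot: [-0.061, 1.569, 0.065]
contact_force: [-0.0, 4.6, 5.7]
opening: 0.0545
```

```bash
python3 st.py; python3 m3.py d -.104 2>/dev/null
python3 - <<'E'
from h import *
for c in ['top','scene']:
    im=ctrl.get_image(c);W=cloud(im);z=W[...,2]
    m=(z>.12)&(z<.155)&(W[...,0]>.6)&(W[...,0]<.74)&(W[...,1]<-.12)&(W[...,1]>-.32)
    B=W[m];print(c,len(B),'z plane',end=' ')
    T=B[(B[:,2]>.132)&(B[:,2]<.146)];A=np.c_[T[:,:2]-T[:,:2].mean(0),np.ones(len(T))]
    print(np.linalg.lstsq(A,T[:,2],rcond=None)[0].round(4))
    print(rect(T[:,:2]),[edge(T,0,T[:,1].min()+.01,T[:,1].max()-.005,s,n=14,q=92)[0].round(4) for s in (1,-1)],'lead y',np.percentile(T[:,1],1).round(4))
E
```

```text
[ 0.6521 -0.0316  0.1381] yaw 4.6 xaxis [ 0.0011  0.0021 -1.    ] F [-0.   4.6  5.7] T [ 0.74  0.23 -0.1 ] 0.05448438236986118 [-0.16  0.2   1.64  0.    1.3  -0.24]
scene line 15 0.635 0.693 [ 0.6646 -0.1017  0.138 ] slope [ 0.089 -0.161] board sides slope -0.0784 -0.0701 x at line 0.6591 y range [-0.2902 -0.0358]
  edge slope 0.0963 y at x=.645 -0.104 33 54
top few 0
top 1235 z plane [1.00e-04 6.00e-04 1.38e-01]
(array([ 663.5, -213.2]), array([ 57.2, 159.6]), 4.59) [np.float64(-0.0858), np.float64(-0.0851)] lead y -0.2901
scene 1312 z plane [-0.0331 -0.0003  0.1377]
(array([ 665. , -205.4]), array([ 62.5, 172.9]), 4.53) [np.float64(-0.0767), np.float64(-0.0815)] lead y -0.289
```

>>> move_arm([
  [[0, -0.003, 0, 0], [0, -0.003, 0, 0], [0, 0, 0, 0], [0, 0, 0, 0], [0, 0, 0, 0], [0, 0, 0, 0]],
])

```text
t: 19.48
tool_pos: [0.6522, -0.0329, 0.138]
tool_rot: [-0.061, 1.569, 0.065]
contact_force: [1.1, 4.7, 6.6]
opening: 0.0543
```

```bash
python3 st.py; for i in 1 2; do python3 m3.py e$i -.104 2>/dev/null;done
python3 - <<'E'
import cv2
a=cv2.imread('pics/scene_e1.png')[200:400,100:420]
cv2.imwrite('pics/se.png',cv2.resize(a,(800,500),interpolation=2))
E
```

```text
[ 0.6522 -0.0329  0.138 ] yaw 4.61 xaxis [ 0.001   0.0024 -1.    ] F [1.1 4.7 6.6] T [ 0.81  0.28 -0.12] 0.05430796039258232 [-0.17  0.2   1.64  0.    1.3  -0.25]
scene line 15 0.635 0.693 [ 0.6646 -0.1028  0.138 ] slope [ 0.091 -0.163] board sides slope -0.0777 -0.0508 x at line 0.6605 y range [-0.2912 -0.0351]
  edge slope 0.0959 y at x=.645 -0.1041 32 53
top few 0
scene line 15 0.635 0.693 [ 0.6646 -0.1029  0.138 ] slope [ 0.091 -0.164] board sides slope -0.0691 -0.0359 x at line 0.6614 y range [-0.291 -0.035]
  edge slope 0.0955 y at x=.645 -0.1041 31 53
top few 0
```

View pics/se.png

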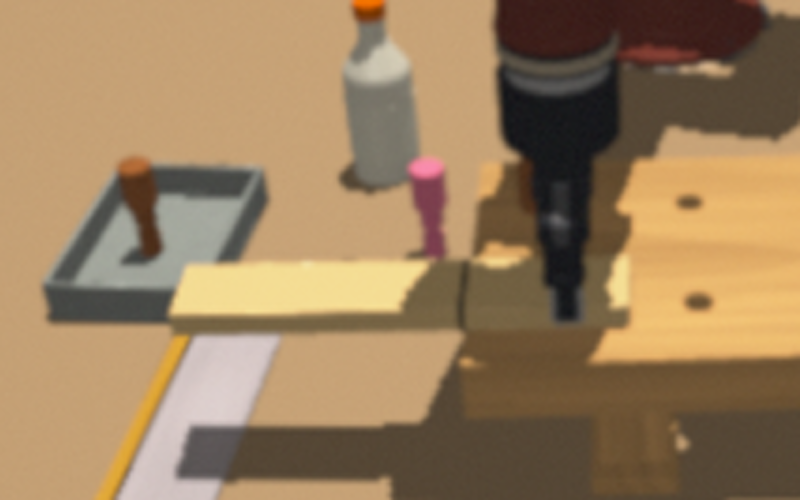

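```bash
python3 -c "
from station import ctrl
print(ctrl.finish_job())"; python3 st.py
```

```text
the job is handed in; nothing more can be done
None
the job is handed in; nothing more can be done
```

I've handed the job in, at about 20 s of the 58 s allowed. The dog is out of its hole and standing upright in the tray, and the spare dog is still in its own hole. The board is slid out to its pencil line, with the gripper still clamping its tail and pressing it down with about 6.6 N.

**Line position:** the line should be on the end edge to within about 1 mm.
- **Distance to go:** before the slide the two cameras put it at 254.9 and 256.0 mm.
- **Distance moved:** the arm's own reading gave 255.4 mm and the scene camera 255.3 mm.

**Square and flat:** the overhead camera gave the board a yaw of 4.6°, the same as the bench. It read flat, with a slope under 0.1%. That reading was taken just before a last 1.3 mm nudge.

**Checks that disagreed or failed:**
- **Overhead camera:** the arm hid the line from it at the end, so the final line position comes from the scene camera and the arm's reading only.
- **Scene camera slopes:** its fits for the bench edge (0.096) and the board's sides (0.04–0.08) were noisy and did not match the overhead camera. I relied on the overhead values instead.
- **Last picture, by eye:** it could be read as the line lying about 1 mm past the edge, which is within its blur.
- **Dog grip:** the dog sat about 5 mm off the centre of the gripper pads when it was pulled, but this did no harm.

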